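# Reset a guarded range selector with the output isolated

## Robot

A 6-joint arm with a two-finger parallel gripper is mounted at the origin on the work surface. World frame = base frame: x ahead of the robot, y to its left, z up, the work surface at z = 0. Lengths are in m, angles in rad, forces in N, time in s.
With the tool pointing down it reaches from about 0.275 to 0.975 m from the base axis. Payload 8.4 kg.
Tool frame: the origin (TCP) lies midway between the tips of the shut fingers; the grasp point (between the pads) lies 19 mm behind it; z points along the fingers, y is the line along which they close (so a half turn about z gives the same grasp; the last joint's range is limited). The gripper opens to 92 mm and grips with 3 to 60 N. Pads are 20 mm wide; open, the fingers measure 128 mm over their backs; the gripper's body (75 mm by 189 mm) begins 69 mm behind the grasp point.
Start: joints at [1.306, 0.353, 1.633, -0, 1.155, -0.002], TCP at [0.162, 0.604, 0.215] pointing down, gripper open.
Joint ranges: [-2.63, 2.63], [-0.92, 2.1], [0.06, 2.66], [-1.3, 4.44], [0, 2.69], [-3.02, 3.02]. Speed limits (rad/s): [2.22, 2.22, 2.79, 3.14, 3.14, 3.14].

## Interface

Orientations are given as a unit quaternion [w, x, y, z].
In Python, from rig import env gives the robot as it stands. The module is installed in compiled form; this text tells all that it offers.
- The arm moves only by the tool step_arm, never from a script. Its argument "commands" is a list of rows, each a list of 3 entries, a list of its own where there are three numbers: the shift along the tool's x, y, z in mm, then the turn, a rotation vector about the tool's x, y, z in degrees, then the closure, from 0 (fully open) to 1 (shut). A call has 1 to 8 rows; each row is the pose to reach, as a shift and turn from the pose commanded when the call began, along the tool's axes at that moment; what a row does not reach only later rows make up. A row lasts 1/12 s, in which the tool goes at most 41.7 mm and 7.16 degrees, less where a joint would pass 70% of its speed; a pose out of reach is approached as far as the arm can. A call with a gripper value outside its range is refused whole. The fingers move at their own pace and stop on an object; "grip_force" is the grip in N (left out, the last holds). Time passes only in rows, so rows that repeat a pose let the fingers close. It gives the time, the measured TCP pose, the force, the opening and the grip force at its end, in the units of the state.
- env.get_obs(): the state, without advancing time (a new reading comes with each control period).
- env.get_image(name): name is "scene" or "top" or "wrist"; returns the picture (420x560x3 uint8, red, green, blue); there is no depth.
- env.camera_params(name): a dict with "fx", "fy", "cx", "cy" (pixels), "rvec" (rotation vector, rad) and "tvec" (3), from world to camera coordinates, as OpenCV has them. Camera axes: x right, y down, z forward; pixel columns grow to the right and rows downward; lengths in m; the calibration is good to about 2 mm. A picture is of the moment at which its call begins: read the wrist's pose just before it. camera_params takes no time and is no camera call; for the wrist camera it gives the pose at the moment of the call.
- env.job_done(): hands the job in; it is judged then, once.
The state is a dict: "clock": time; "joint_positions": joint angles; "joint_vel": joint speeds; "effort": joint torques, N m; "tcp_pos": TCP position; "eef_rot": TCP orientation; "wrist_force": force on the tool from outside, world axes, zero at the start; "moment": the same for the moment, N m; "opening": finger opening in m; "grasp_force": force on a finger pad.
Only numpy, scipy, OpenCV 4.12 (cv2) and the standard library are available. Lean on these libraries where they do the work, as an engineer would, in place of code of your own. Each camera call takes 0.05 s, during which the arm holds its last target. There are 200 camera calls.

## Task

Change the range on the violet bench supply. First slide its yellow switch fully to the red end (off), then reach through the guard opening and turn the orange selector so that its pointer points at the green dot, and finally slide the yellow switch fully back to the green end (on). Turn the selector only while the switch is off, and leave the other things on the bench where they are.

Things in the scene. Friction and masses are not known exactly. Their poses are not given: they have to be found in the camera images.
- supply: violet bench supply, fixed to the bench, 230 mm along its x, 330 mm along its y. Origin: on the bench surface under the selector's axis; z up; at yaw 0 its x points away from the robot. A grey guard plate (230 x 230 mm) is centred over the origin; beside it, from y = +115 to +215 mm, is a lower deck 70 mm above the bench with the yellow switch
- guard (a point): on the selector's axis, at the guard plate's top, 100 mm above the bench. The 6 mm plate has a C-shaped opening round this axis, from radius 24 mm (guard hub) to radius 82 mm, so 58 mm wide, broken only by a 16 mm wide spoke from the hub along the supply's -x. The well below is open; its floor is 46 mm above the bench, with the selector's round hub (radius 20 mm) in its middle
- selector (a joint): angle of the recessed selector, rad: 0 when its pointer lies along the supply's +x, growing counter-clockwise from above; stops at -2.05 and 2.05. Stiff (0.12 N m: some 2.5 N at 50 mm radius), no spring, stays where left. It can be pushed sideways with closed fingers
- pointer_tip (a point): outer end of the selector's pointer, at its top, 70 mm from the axis. The pointer is an orange bar with a white line along it, 14 mm wide, reaching from the axis to this point; its underside is 58 mm and its top 80 mm above the bench (20 mm below the guard's top)
- pointer_aim (a point): imaginary point on the pointer's centre line extended to 94 mm from the axis, the radius on which the dots lie: it comes under a dot (80 mm above the bench, the dots lie at 100) when the pointer points at it
- isolator (a joint): position of the yellow slide switch, m: 0 = fully off (nearest the red bar, towards the supply's -x), 0.05 = fully on (nearest the green bar, towards +x); end stops at both. It slides along the supply's x with about 2.5 N of friction and stays where it is left
- isolator_top (a point): centre of the top of the yellow switch block (28 mm along the supply's x, 50 mm along its y, 34 mm high; underside 72 mm, top 106 mm above the bench). It travels at y = +165 mm of the supply, from x = -25 mm (off) to x = +25 mm (on)
- mark_green: flat green dot, 16 mm across and 2 mm high, on top of the guard plate beside the opening; origin at its centre. It is painted on: no hindrance
- mark_red: flat red dot, 16 mm across and 2 mm high, on top of the guard plate beside the opening; origin at its centre. It is painted on: no hindrance
- mark_blue: flat blue dot, 16 mm across and 2 mm high, on top of the guard plate beside the opening; origin at its centre. It is painted on: no hindrance
- mark_white: flat white dot, 16 mm across and 2 mm high, on top of the guard plate beside the opening; origin at its centre. It is painted on: no hindrance
- cassette: loose turquoise cleaning cassette lying on the bench, 60 x 110 x 30 mm high; origin at the centre of its underside. To be left alone
- meter: loose violet handheld meter lying on the bench, 150 x 75 x 34 mm high; origin at the centre of its underside. To be left alone
- wipes: loose jar of wipes with a blue cap standing on the bench, 56 mm across, 75 mm high; origin at the centre of its underside. To be left alone

How it is judged:
On the way, in this order (a step that is already met when the one before it is completed fails the run):
1. the switch is off, the selector not yet turned (value of joint isolator below 0.008 m and distance of pointer_aim from where it was at the start of the episode below 0.012 m), for 0.2 s.
2. the selector points at the green dot, the switch still off (horizontal distance between pointer_aim and mark_green below 0.009 m and value of joint isolator below 0.008 m and velocity of joint selector between -0.1 and 0.1 rad/s), for 0.3 s.
At the end, for the whole second after the job is handed in: the selector points at the green dot within 9 mm at the dots' radius (0.1 rad) and is still, and the yellow switch is within 8 mm of its on end and still (horizontal distance between pointer_aim and mark_green below 0.009 m and value of joint isolator above 0.042 m and velocity of joint selector between -0.1 and 0.1 rad/s and velocity of joint isolator between -0.01 and 0.01 m/s); the robot touches nothing.
It fails at once if the selector is turned (faster than 0.3 rad/s) while the switch is on (value of joint isolator above 0.042 m and (velocity of joint selector above 0.3 rad/s or velocity of joint selector below -0.3 rad/s)).
It fails at once if the cassette, the meter or the jar is moved by more than 20 mm or tipped (distance of any of cassette, meter, wipes from where it was at the start of the episode above 0.02 m or angle between any of cassette, meter, wipes's own z axis and vertical above 0.3 rad).
It also fails if it takes over 67 s, if anything falls off the work surface, if the arm or the gripper's body presses on something with over 40 N, if the wrist force passes 120 N, or if a joint passes its speed limit or range.

## Working session

There is one attempt and no reset: what is moved stays moved. The work goes in short steps, Python scripts to look and compute and a tool call to move; the robot and the scene stay as the last step left them, time stands still between calls to the robot, and variables do not carry over. Pictures are saved under pics/ and viewed, at most 10 in all, crops included, and the job is handed in when it is done.

Besides the shell and the picture viewer there is one more tool, called after "Request:" as name(argument=value, ...), one argument or row to a line, values as JSON. step_arm: Moves the arm, as the interface text tells. Its arguments: {"type":"object","properties":{"commands":{"type":"array","items":{"type":"array"}},"grip_force":{"type":"number"}},"required":["commands"]}

```bash
mkdir -p pics; python3 - <<'E'
from rig import env
import cv2
o=env.get_obs();print(o['clock'],o['tcp_pos'],o['eef_rot'],o['opening'])
for n in("top","scene"):
    im=env.get_image(n);cv2.imwrite(f"pics/{n}0.png",im[...,::-1]);print(n,env.camera_params(n))
E
```

```text
0.0 [0.16222686 0.60304083 0.21383136] [-9.04334645e-05  1.31006755e-01  9.91381214e-01 -7.15034605e-04] 0.09181639615783795
top {'fx': 392.79723335899735, 'fy': 392.79723335899735, 'cx': 280.8119177123944, 'cy': 202.4741035161053, 'rvec': array([ 2.1497492 , -2.14638615,  0.21006649]), 'tvec': array([0.02801664, 0.61046728, 0.96081793])}
scene {'fx': 536.947976304283, 'fy': 536.947976304283, 'cx': 282.6609854427196, 'cy': 211.71232102438194, 'rvec': array([ 2.36852977,  1.13397502, -0.31099541]), 'tvec': array([-0.39351005, -0.3297816 ,  1.3098145 ])}
```

View pics/top0.png

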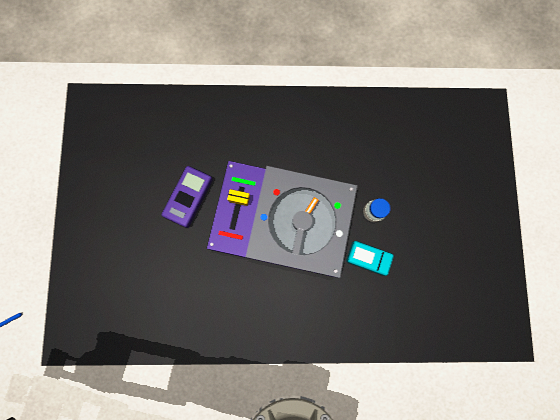

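View pics/scene0.png

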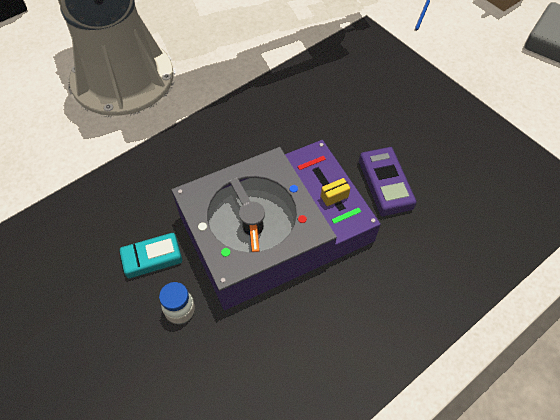

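The top view shows the supply with its hub near (302,220), the pointer tip near (315,198), the green dot at (337,205), the yellow switch at (238,197) and the red bar at (231,235). In the scene view the green dot is at (226,252) and the switch at (336,193).

```bash
cat > h.py <<'E'
import cv2,numpy as np
from scipy.spatial.transform import Rotation as R
def ray(p,uv,z):
    M=cv2.Rodrigues(p['rvec'])[0];C=-M.T@p['tvec']
    d=M.T@[(uv[0]-p['cx'])/p['fx'],(uv[1]-p['cy'])/p['fy'],1]
    return C+d*(z-C[2])/d[2]
HUES=dict(red=(0,6),orange=(8,18),yellow=(22,34),green=(50,70),blue=(105,125))
def blobs(im,c,amin=15):
    h=cv2.cvtColor(im,cv2.COLOR_RGB2HSV);a,b=HUES[c]
    m=cv2.inRange(h,(a,140,90),(b,255,255))
    n,l,s,ce=cv2.connectedComponentsWithStats(m)
    return [(ce[i],s[i]) for i in range(1,n) if s[i][4]>=amin]
E
python3 - <<'E'
from h import *
from rig import env
np.set_printoptions(precision=4,suppress=True)
Z=dict(red=.102,green=.102,blue=.102,yellow=.106,orange=.08)
for n in("top","scene"):
    im=cv2.imread(f"pics/{n}0.png")[...,::-1];p=env.camera_params(n)
    for c in HUES:
        for ce,s in blobs(im,c): print(n,c,ce,s[2:],ray(p,ce,Z[c])[:2], ray(p,ce,.07)[:2])
E
```

```text
top red [276.1765 191.6471] [ 7  6 34] [0.6286 0.0418] [0.6349 0.0413]
top red [230.2824 234.6941] [24  8 85] [0.5229 0.1518] [0.5256 0.155 ]
top orange [309.3043 204.3913] [10 15 23] [ 0.6009 -0.0414] [ 0.6025 -0.0425]
top orange [313.6  205.56] [11 16 25] [ 0.598  -0.0522] [ 0.5996 -0.0533]
top yellow [238.0318 196.7273] [ 22  15 220] [0.6148 0.1345] [0.6214 0.1375]
top green [242.6559 180.7097] [23  8 93] [0.6556 0.1242] [0.6628 0.1264]
top green [337. 205.] [ 7  7 37] [ 0.5961 -0.1071] [ 0.6012 -0.1127]
top blue [380.0906 207.5793] [ 21  20 309] [ 0.59   -0.2132] [ 0.595  -0.2224]
top blue [263.4    216.6857] [ 7  7 35] [0.5667 0.0727] [0.5709 0.0732]
top blue [  9.9512 318.9512] [21 14 82] [0.3299 0.6488] [0.3261 0.6688]
scene red [310.9223 162.6699] [ 27  13 103] [0.542  0.1382] [0.5249 0.155 ]
scene red [301.8    218.6727] [ 9  8 55] [0.6285 0.0423] [0.6147 0.0554]
scene orange [253.8367 237.2313] [ 10  27 147] [ 0.5942 -0.0431] [ 0.5896 -0.0401]
scene yellow [335.1339 191.3571] [ 28  28 448] [0.6237 0.1281] [0.6078 0.1466]
scene green [345.8133 215.2867] [ 29  16 150] [0.6736 0.1102] [0.6615 0.1259]
scene green [225.2131 251.7541] [ 9  9 61] [ 0.596  -0.1069] [ 0.5809 -0.0993]
scene blue [422.3778  14.2111] [14 29 90] [0.3734 0.6325] [0.3499 0.668 ]
scene blue [293.2653 188.1429] [ 9  7 49] [0.5668 0.073 ] [0.5506 0.0873]
scene blue [173.0909 295.0165] [ 29  27 605] [ 0.6075 -0.223 ] [ 0.5929 -0.2199]
```

Request:
step_arm(
  commands=[
    [[-280,-155,0],[0,0,-3],1],
    [[-280,-155,0],[0,0,-3],1],
    [[-280,-155,0],[0,0,-3],1],
    [[-280,-155,0],[0,0,-3],1],
    [[-280,-155,0],[0,0,-3],1],
    [[-280,-155,0],[0,0,-3],1],
    [[-280,-155,0],[0,0,-3],1],
    [[-280,-155,0],[0,0,-3],1],
  ],
  grip_force=20,
)

```text
clock: 0.77
tcp_pos: [0.3943, 0.3784, 0.2144]
eef_rot: [0.0, 0.105, 0.994, -0.0]
wrist_force: [1.4, 0.3, 0.1]
opening: 0.0406
grasp_force: 0.0
```

Request:
step_arm(
  commands=[
    [[-250,-157,0],[0,0,0],1],
    [[-250,-157,0],[0,0,0],1],
    [[-250,-157,0],[0,0,0],1],
    [[-250,-157,0],[0,0,0],1],
    [[-250,-157,0],[0,0,0],1],
    [[-250,-157,0],[0,0,0],1],
    [[-250,-157,0],[0,0,0],1],
    [[-250,-157,0],[0,0,0],1],
  ],
)

```text
clock: 1.43
tcp_pos: [0.6082, 0.1706, 0.2142]
eef_rot: [0.001, 0.107, 0.994, -0.001]
wrist_force: [-0.5, 0.2, 0.1]
opening: 0.0007
grasp_force: 0.0
```

Request:
step_arm(
  commands=[
    [[-57,-36,0],[0,0,0],1],
    [[-57,-36,0],[0,0,0],1],
    [[-57,-36,20],[0,0,0],1],
    [[-57,-36,50],[0,0,0],1],
    [[-57,-36,80],[0,0,0],1],
    [[-57,-36,80],[0,0,0],1],
    [[-57,-36,80],[0,0,0],1],
    [[-57,-36,80],[0,0,0],1],
  ],
)

```text
clock: 2.1
tcp_pos: [0.6529, 0.1287, 0.1359]
eef_rot: [0.0, 0.105, 0.994, 0.0]
wrist_force: [-0.1, -0.3, 0.3]
opening: 0.0006
grasp_force: 0.0
```

```bash
cat >> h.py <<'E'
O=np.array([.5595,-.0209]);YAW=-.209
def sup(p):  # world xy -> supply mm
    c,s=np.cos(YAW),np.sin(YAW);d=np.array(p[:2])-O
    return np.array([c*d[0]+s*d[1],-s*d[0]+c*d[1]])*1000
E
python3 - <<'E'
from h import *
from rig import env
o=env.get_obs();print(o['clock'],o['tcp_pos'],sup(o['tcp_pos']),o['eef_rot'],o['opening'])
cv2.imwrite("pics/s1.png",cv2.resize(env.get_image("scene")[100:310,140:420,::-1],(800,600)))
E
```

```text
2.1 [0.65294635 0.12869583 0.13588806] [ 60.37444195 165.728871  ] [4.75643807e-04 1.04853184e-01 9.94487588e-01 1.47320558e-04] 0.0006102379097940902
```

View pics/s1.png

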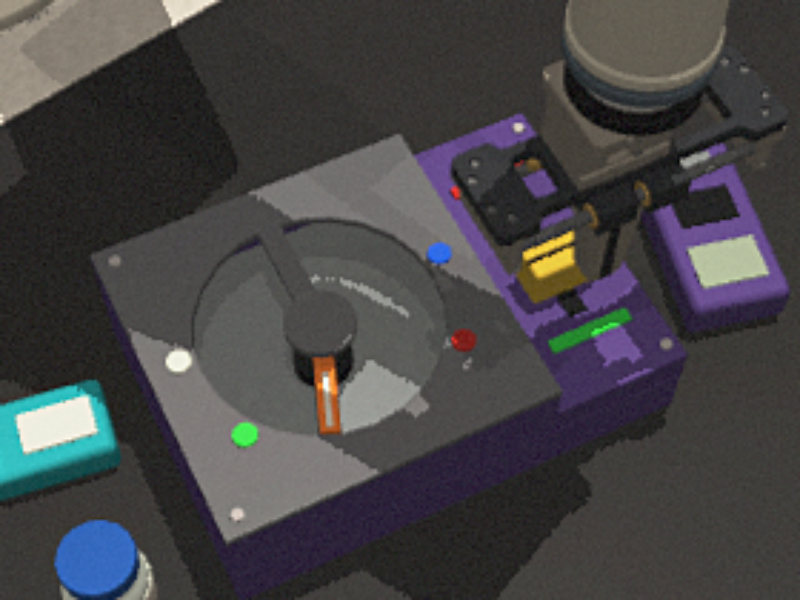

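The crop shows the shut fingers above the deck (tips about (612,268)), between the yellow switch (550,265) and the green bar (590,330). The way down is clear.

Request:
step_arm(
  commands=[
    [[0,0,25],[0,0,0],1],
    [[0,0,50],[0,0,0],1],
    [[0,0,50],[0,0,0],1],
    [[10,0,50],[0,0,0],1],
    [[20,0,50],[0,0,0],1],
    [[30,0,50],[0,0,0],1],
    [[30,0,50],[0,0,0],1],
  ],
)

```text
clock: 2.73
tcp_pos: [0.6219, 0.1352, 0.0864]
eef_rot: [0.001, 0.105, 0.994, 0.0]
wrist_force: [0.0, 0.6, 0.1]
opening: 0.0003
grasp_force: 0.0
```

Request:
step_arm(
  commands=[
    [[6,0,0],[0,0,0],1],
    [[12,0,0],[0,0,0],1],
    [[18,0,0],[0,0,0],1],
    [[24,0,0],[0,0,0],1],
    [[28,0,0],[0,0,0],1],
    [[31,0,0],[0,0,0],1],
    [[31,0,0],[0,0,0],1],
  ],
)

```text
clock: 3.32
tcp_pos: [0.5919, 0.1411, 0.0845]
eef_rot: [-0.0, 0.105, 0.994, -0.0]
wrist_force: [1.3, 0.3, 1.2]
opening: 0.0003
grasp_force: 0.4
```

```bash
python3 - <<'E'
from h import *
from rig import env
o=env.get_obs();print(o['clock'],o['tcp_pos'],sup(o['tcp_pos']),o['wrist_force'])
im=env.get_image("scene");p=env.camera_params("scene")
for ce,s in blobs(im,"yellow"): print(ce,s,sup(ray(p,ce,.1)))
E
```

```text
3.3167 [0.59188486 0.14114644 0.0844582 ] [ -1.94155014 165.23940172] [1.32565331 0.32324727 1.18663668]
[314.52380952 167.23809524] [310 165  10   6  21] [-38.47664316 153.78192283]
[316.01724138 178.63793103] [309 171  13  16 116] [-13.41534413 143.31565533]
```

Request:
step_arm(
  commands=[
    [[2,0,0],[0,0,0],1],
    [[4,0,0],[0,0,0],1],
    [[4,0,0],[0,0,0],1],
  ],
)

```text
clock: 3.62
tcp_pos: [0.5916, 0.1411, 0.0845]
eef_rot: [0.003, 0.105, 0.995, -0.0]
wrist_force: [11.9, -4.3, -7.8]
opening: 0.0005
grasp_force: 6.3
```

Request:
step_arm(
  commands=[
    [[-8,0,0],[0,0,0],1],
    [[-8,0,-30],[0,0,0],1],
    [[-8,0,-60],[0,0,0],1],
    [[-30,-40,-60],[0,0,-7],1],
    [[-52,-80,-60],[0,0,-14],1],
    [[-52,-115,-60],[0,0,-20],1],
    [[-52,-143,-60],[0,0,-25],1],
    [[-52,-143,-60],[0,0,-25],1],
  ],
)

```text
clock: 4.28
tcp_pos: [0.608, -0.0138, 0.1439]
eef_rot: [-0.002, -0.114, 0.993, -0.0]
wrist_force: [-0.5, -0.5, 0.2]
opening: 0.0005
grasp_force: 0.0
```

```bash
python3 - <<'E'
from h import *
from rig import env
o=env.get_obs();q=o['eef_rot'];print(o['clock'],o['tcp_pos'],sup(o['tcp_pos']),o['wrist_force'])
X=R.from_quat([*q[1:],q[0]]).as_matrix()[:,0];print("radial dir in supply deg",np.degrees(np.arctan2(-X[1],-X[0])-YAW))
im=env.get_image("scene");p=env.camera_params("scene")
for c in("yellow","orange"):
  for ce,s in blobs(im,c): print(c,ce,s[2:],sup(ray(p,ce,.106 if c=="yellow" else .08)))
im=env.get_image("wrist");cv2.imwrite("pics/w1.png",im[...,::-1])
E
```

```text
4.2833 [ 0.60799545 -0.01378731  0.14385806] [45.96438151 17.01983318] [-0.49841073 -0.45634968  0.23227467]
radial dir in supply deg 25.061458267794645
yellow [322.92540793 172.87878788] [ 27  27 429] [-15.75452694 159.3630881 ]
orange [254.59166667 239.66666667] [  9  28 120] [ 43.8044129  -15.46368058]
```

View pics/w1.png

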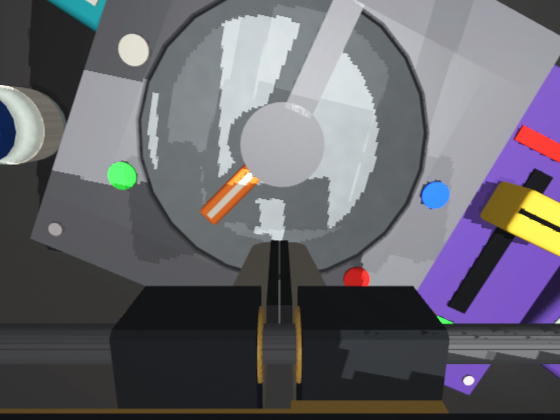

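The wrist view shows the pointer (230,195), the green dot (122,176) and the finger tips at (280,245), on the red-dot side of the pointer as planned; the switch sits by the red bar. Go down into the well.

Request:
step_arm(
  commands=[
    [[0,0,0],[0,0,0],1],
    [[0,0,25],[0,0,0],1],
    [[0,0,25],[0,0,0],1],
  ],
)

```text
clock: 4.63
tcp_pos: [0.6079, -0.0074, 0.1165]
eef_rot: [-0.002, -0.113, 0.994, 0.0]
wrist_force: [-0.8, -0.1, -0.6]
opening: 0.0004
grasp_force: 0.0
```

```bash
cat >> h.py <<'E'
def st():
    from rig import env
    o=env.get_obs();q=o['eef_rot'];X=R.from_quat([*q[1:],q[0]]).as_matrix()[:,0];s=sup(o['tcp_pos'])
    print(o['clock'],'z',o['tcp_pos'][2],'sup',s,'r',np.hypot(*s),'al',np.degrees(np.arctan2(s[1],s[0])),'ori',np.degrees(np.arctan2(-X[1],-X[0])-YAW),'F',o['wrist_force'])
E
python3 - <<'E'
from h import *
from rig import env
st()
im=env.get_image("wrist");p=env.camera_params("wrist")
for c in("green","orange","red","blue"):
  for ce,s in blobs(im,c): 
    a=sup(ray(p,ce,.08 if c=="orange" else .102));print(c,ce,s[2:],a,np.hypot(*a),np.degrees(np.arctan2(a[1],a[0])))
E
```

```text
4.6333 z 0.11651699359392056 sup [44.52328612 23.24604048] r 50.22650102090982 al 27.569499078772353 ori 24.938868243600478 F [-0.78592085 -0.12153945 -0.61268933]
green [ 91.20853659 182.58170732] [ 33  32 820] [ 52.29883201 -78.5076612 ] 94.33250074397714 -56.32994963224385
green [485.87850467 366.35514019] [ 23   8 107] [ 59.50125054 162.24827169] 172.81464197709357 69.86051604648878
orange [212.8452381  206.43406593] [  66   66 1092] [ 44.35966835 -19.02741002] 48.26823498427519 -23.21618217220012
red [549.94225722 139.9343832 ] [ 23  27 381] [-63.74614182 120.82478506] 136.60966028108655 117.81575259379024
blue [448.27078086 205.17884131] [ 33  31 794] [-13.95916456  92.43539984] 93.48348206770761 98.58765243161336
```

Request:
step_arm(
  commands=[
    [[-2,0,15],[0,0,0],1],
    [[-2,0,35],[0,0,0],1],
    [[-2,0,52],[0,0,0],1],
    [[-2,0,52],[0,0,0],1],
    [[-2,0,52],[0,0,0],1],
  ],
)

```text
clock: 5.1
tcp_pos: [0.6114, -0.0076, 0.0676]
eef_rot: [-0.001, -0.113, 0.994, 0.0]
wrist_force: [0.7, -0.4, 0.7]
opening: 0.0006
grasp_force: 0.0
```

Request:
step_arm(
  commands=[
    [[0,-3.6,0],[0,0,4],1],
    [[0.5,-7.2,0],[0,0,8],1],
    [[1.1,-10.8,0],[0,0,12],1],
    [[2,-14.3,0],[0,0,16],1],
    [[3.1,-17.8,0],[0,0,20],1],
    [[4.5,-21.2,0],[0,0,24],1],
    [[6.1,-24.4,0],[0,0,28],1],
    [[6.1,-24.4,0],[0,0,28],1],
  ],
)

```text
clock: 5.77
tcp_pos: [0.6127, -0.0335, 0.0696]
eef_rot: [0.001, 0.133, 0.991, 0.0]
wrist_force: [1.0, 2.5, 0.8]
opening: 0.0002
grasp_force: 0.8
```

```bash
cat >> h.py <<'E'
def ptr(name="wrist"):
    from rig import env
    im=env.get_image(name);p=env.camera_params(name)
    for c in("green","orange"):
        for ce,s in blobs(im,c):
            a=sup(ray(p,ce,.08 if c=="orange" else .102));print(name,c,ce,s[2:],a,np.hypot(*a),np.degrees(np.arctan2(a[1],a[0])))
    return im
E
python3 - <<'E'
from h import *
st();cv2.imwrite("pics/w2.png",ptr()[...,::-1]);ptr("scene")
E
```

```text
5.7667 z 0.06957505071675238 sup [54.60954363 -1.24843156] r 54.62381199053899 al -1.3096136171556692 ori -3.2812090890461176 F [0.97133972 2.48713881 0.77430741]
wrist green [ 91.52423993 293.98192276] [  42   37 1217] [ 51.58389011 -77.67845396] 93.24612554048431 -56.4130770229054
wrist orange [234.58263124 245.40375891] [  55   85 1543] [ 41.73577445 -21.03806694] 46.738368926301526 -26.751647309351224
scene green [345.81208054 215.26845638] [ 29  16 149] [ 84.431695   151.92400715] 173.80913402358047 60.93690405588994
scene green [225.4047619  252.78571429] [ 9  7 42] [ 55.55384187 -77.02942318] 94.97242432272098 -54.200748764213216
scene orange [252.5        244.25675676] [ 8 16 74] [ 50.69013274 -22.95892334] 55.64711778760022 -24.367049842196472
```

View pics/w2.png

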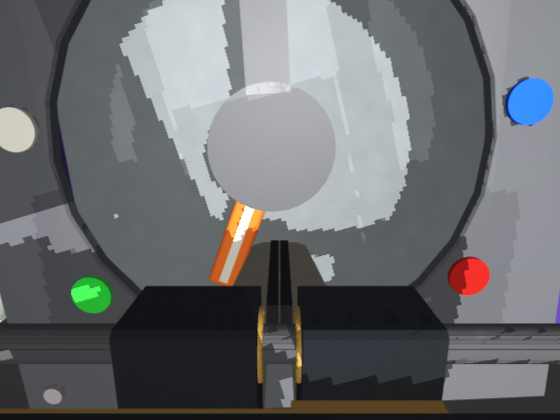

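The wrist view shows the fingers touching the pointer's side (pointer centre (235,245)), with the green dot at (92,294); about 30° to go.

Request:
step_arm(
  commands=[
    [[0,-4,0],[0,0,4],1],
    [[0.4,-7.6,0],[0,0,8],1],
    [[0.8,-11.4,0],[0,0,12],1],
    [[1.6,-15.1,0],[0,0,16],1],
    [[2.6,-18.8,0],[0,0,20],1],
    [[3.9,-22.4,0],[0,0,24],1],
    [[4.4,-23.3,0],[0,0,25],1],
    [[4.4,-23.3,0],[0,0,25],1],
  ],
)

```text
clock: 6.53
tcp_pos: [0.6021, -0.055, 0.0686]
eef_rot: [0.001, 0.342, 0.94, 0.0]
wrist_force: [2.9, 0.9, 2.2]
opening: 0.0007
grasp_force: 1.4
```

Request:
step_arm(
  commands=[
    [[0,0,0],[0,0,0],1],
    [[0,0,0],[0,0,0],1],
  ],
)

```text
clock: 6.7
tcp_pos: [0.6015, -0.0548, 0.068]
eef_rot: [0.0, 0.341, 0.94, 0.0]
wrist_force: [3.3, -0.4, 2.0]
opening: 0.0006
grasp_force: 1.5
```

```bash
python3 - <<'E'
from h import *
st();cv2.imwrite("pics/w3.png",ptr()[...,::-1]);ptr("scene");ptr("top")
E
```

```text
6.7 z 0.06798106484361244 sup [ 48.15169876 -24.40202783] r 53.981895624474234 al -26.874705305291855 ori -27.94701144501845 F [ 3.25535072 -0.38531673  2.03016822]
wrist orange [225.        245.2744186] [ 36  81 860] [ 25.63436854 -40.7314654 ] 48.12663632511723 -57.815719794076
wrist orange [245.2738764  247.27106742] [ 38  73 712] [ 30.76660406 -33.12710032] 45.21049325907191 -47.11577953595327
scene green [345.9  215.22] [ 29  16 150] [ 84.41461965 152.1216255 ] 173.97360993752332 60.97343495465166
scene green [225.34482759 251.70689655] [ 9  8 58] [ 53.55257825 -76.26288435] 93.18747858888959 -54.923076501427836
scene orange [239.03947368 245.19736842] [10 14 76] [ 41.3943925  -45.69746355] 61.65836443827811 -47.82859375522603
top green [242.65591398 180.70967742] [23  8 93] [ 63.89892069 161.89608362] 174.05003291509436 68.46129856332637
```

View pics/w3.png

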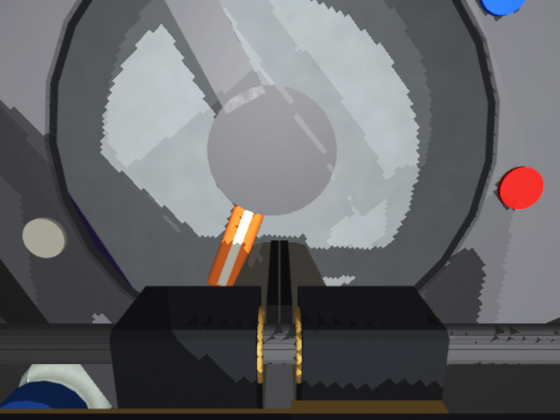

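Request:
step_arm(
  commands=[
    [[0,-1.9,0],[0,0,2],1],
    [[0,-3.8,0],[0,0,4],1],
    [[0,-3.8,0],[0,0,4],1],
    [[0,-3.8,0],[0,0,4],1],
  ],
)

```text
clock: 7.18
tcp_pos: [0.5984, -0.0578, 0.0675]
eef_rot: [-0.0, 0.374, 0.927, -0.0]
wrist_force: [2.5, -0.1, 1.4]
opening: 0.0002
grasp_force: 1.3
```

Request:
step_arm(
  commands=[
    [[0,5,0],[0,0,0],1],
    [[0,8,0],[0,0,0],1],
    [[0,8,-30],[0,0,0],1],
    [[0,8,-60],[0,0,0],1],
    [[0,8,-80],[0,0,0],1],
    [[0,8,-80],[0,0,0],1],
    [[0,8,-80],[0,0,0],1],
  ],
)

```text
clock: 7.77
tcp_pos: [0.6043, -0.0518, 0.1482]
eef_rot: [0.0, 0.375, 0.927, 0.0]
wrist_force: [0.2, 0.3, -0.7]
opening: 0.0008
grasp_force: 0.0
```

```bash
python3 - <<'E'
from h import *
st();cv2.imwrite("pics/w4.png",ptr()[...,::-1]);ptr("scene");ptr("top")
E
```

```text
7.7667 z 0.14816060445377172 sup [ 50.27291588 -20.94193846] r 54.46036042362821 al -22.61490261348202 ori -32.03974103991413 F [ 0.2045919   0.28849005 -0.67939198]
wrist green [527.84344767  99.61389622] [  66   52 1137] [ 57.33898108 136.90191276] 148.42470302847374 67.27447646140187
wrist green [204.44258373 276.76555024] [ 26  19 418] [ 49.23078714 -76.90253675] 91.31084580213154 -57.373799839906326
wrist orange [235.44348894 205.97051597] [ 41  63 814] [ 24.6670164  -40.10390112] 47.082741883333846 -58.40525306952592
scene green [345.81333333 215.28666667] [ 29  16 150] [ 84.46653548 151.90617277] 173.81047420235484 60.924009324155364
scene green [225.34482759 251.70689655] [ 9  8 58] [ 53.55257825 -76.26288435] 93.18747858888959 -54.923076501427836
scene orange [240.89944134 239.13407821] [ 20  25 179] [ 31.48629837 -37.4253277 ] 48.90850783750211 -49.92576627142795
top green [242.65591398 180.70967742] [23  8 93] [ 63.89892069 161.89608362] 174.05003291509436 68.46129856332637
```

View pics/w4.png

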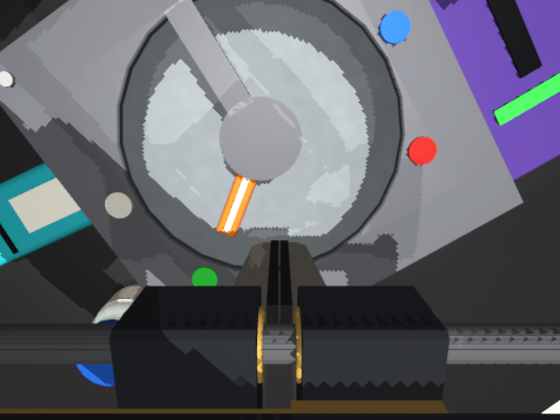

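The wrist view shows the pointer (235,206) aimed nearly at the green dot (204,277), which the gripper partly hides. I go on to the red end of the switch and measure there with a clear view.

Request:
step_arm(
  commands=[
    [[36,18,0],[0,0,-6],1],
    [[72,36,0],[0,0,-12],1],
    [[108,55,0],[0,0,-18],1],
    [[144,73,0],[0,0,-24],1],
    [[180,91,0],[0,0,-30],1],
    [[194,98,0],[0,0,-32],1],
    [[194,98,0],[0,0,-32],1],
    [[194,98,0],[0,0,-32],1],
  ],
)

```text
clock: 8.58
tcp_pos: [0.532, 0.1536, 0.1465]
eef_rot: [-0.001, 0.104, 0.995, -0.001]
wrist_force: [-1.2, 0.4, 1.5]
opening: 0.0008
grasp_force: 0.0
```

```bash
python3 - <<'E'
from h import *
from rig import env
st()
for n in("wrist","top","scene"):
    im=ptr(n); cv2.imwrite(f"pics/{n}5.png",im[...,::-1])
    # white line/orange top: fit line to pointer mask, cast two points to z=.08
    h=cv2.cvtColor(im,cv2.COLOR_RGB2HSV);m=cv2.inRange(h,(6,120,60),(19,255,255))
    k=np.zeros_like(m);p=env.camera_params(n)
    ys,xs=np.nonzero(m);W=np.array([sup(ray(p,q,.08)) for q in zip(xs,ys)])
    if len(W)==0: continue
    W=W[(np.hypot(*W.T)<75)]
    v=cv2.fitLine(W.astype(np.float32),cv2.DIST_L2,0,.01,.01).ravel();print(n,'line dir',np.degrees(np.arctan2(v[1],v[0])),v,len(W))
t=cv2.imread("pics/top5.png")[170:270,220:360];s=cv2.imread("pics/scene5.png")[150:300,180:380]
cv2.imwrite("pics/both5.png",np.hstack([cv2.resize(t,(400,300),interpolation=2),cv2.resize(s,(400,300),interpolation=2)]))
E
```

```text
8.5833 z 0.1465075592893108 sup [-63.15780546 165.0087356 ] r 176.6827417031429 al 110.94456284808678 ori -0.010187832254230443 F [-1.1838953   0.42407531  1.45749257]
wrist orange [ 65.62678571 288.18571429] [ 35  30 560] [-15.10814549  15.11086313] 21.36806600257881 134.99484731557322
wrist line dir -51.42938 [  0.6234788  -0.7818403 -15.12785    15.128548 ] 588
top green [249.40540541 182.13513514] [10  5 37] [ 63.9288705  144.94169781] 158.41400268472583 66.19934979377379
top green [337. 205.] [ 7  7 37] [ 53.65070706 -76.77923275] 93.66669071603009 -55.05546414847513
top orange [320.94117647 213.26470588] [16 12 34] [ 28.89687554 -44.31249974] 52.902051459919704 -56.89099929472256
top line dir -52.394657 [  0.61021906  -0.79223275  26.758848   -39.75848   ] 71
scene green [345.81208054 215.26845638] [ 29  16 149] [ 84.431695   151.92400715] 173.80913402358047 60.93690405588994
scene green [225.26666667 251.8       ] [ 9  9 60] [ 53.65930284 -76.46027969] 93.41035890845149 -54.93908374480657
scene orange [242.69603524 236.53744493] [ 24  27 227] [ 28.03077585 -32.20527301] 42.69547990202048 -48.96439107956661
scene line dir -55.558537 [  0.565564   -0.8247044  27.527428  -31.611534 ] 247
```

View pics/both5.png

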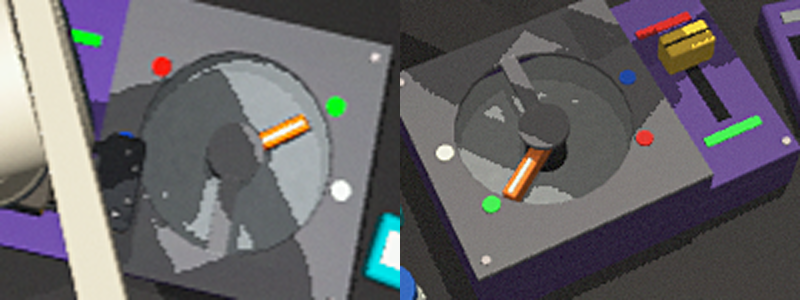

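The top half shows the pointer (285,131) in line with the green dot (336,106). The scene half shows the same, with its white line running from (512,193) to (528,158), and the switch against the red bar. I check that white line and, since the tool is placed at the red end, work out the push.

```bash
python3 - <<'E'
from h import *
from rig import env
for n,x0,x1,y0,y1 in(("scene",225,258,222,255),("top",308,332,205,225)):
    im=cv2.imread(f"pics/{n}5.png")[...,::-1];p=env.camera_params(n)
    m=im.min(2)[y0:y1,x0:x1].astype(float)
    h=cv2.cvtColor(im,cv2.COLOR_RGB2HSV)[y0:y1,x0:x1]
    ys,xs=np.nonzero((h[...,2]>225)&(m>90))
    W=np.array([sup(ray(p,(x+x0,y+y0),.08)) for x,y in zip(xs,ys)]);c=W.mean(0)
    print(n,len(W),c,np.hypot(*c),np.degrees(np.arctan2(c[1],c[0])), W[:3],W[-3:])
E
```

```text
scene 49 [ 27.43053707 -39.32928179] 47.95025307332358 -55.105830926646725 [[ 14.61842639 -23.36177785]
 [ 15.72082894 -25.91264343]
 [ 16.55521503 -24.25724728]] [[ 37.70825262 -52.10339263]
 [ 38.52911649 -50.47579748]
 [ 38.76554763 -54.57728902]]
top 35 [ 28.26850845 -39.57242892] 48.632146783080294 -54.45993716737248 [[ 38.59330077 -50.24269099]
 [ 39.12196491 -52.69347783]
 [ 39.65070894 -55.14463506]] [[ 18.49599311 -28.66809221]
 [ 19.0213979  -31.10916091]
 [ 14.98440146 -24.27310021]]
```

The pointer is at -55°, the same as the green dot (-55°). Now push the switch on.

Request:
step_arm(
  commands=[
    [[0,0,30],[0,0,0],1],
    [[0,0,61],[0,0,0],1],
    [[0,0,61],[0,0,0],1],
    [[-8,0,61],[0,0,0],1],
    [[-14,0,61],[0,0,0],1],
    [[-20,0,61],[0,0,0],1],
    [[-26,0,61],[0,0,0],1],
    [[-32,0,61],[0,0,0],1],
  ],
)

```text
clock: 9.4
tcp_pos: [0.5651, 0.1463, 0.0877]
eef_rot: [0.0, 0.105, 0.994, 0.0]
wrist_force: [-3.5, -0.6, 1.2]
opening: 0.0003
grasp_force: 1.5
```

Request:
step_arm(
  commands=[
    [[-6,0,0],[0,0,0],1],
    [[-12,0,0],[0,0,0],1],
    [[-18,0,0],[0,0,0],1],
    [[-24,0,0],[0,0,0],1],
    [[-28,0,0],[0,0,0],1],
    [[-32,0,0],[0,0,0],1],
    [[-34,0,0],[0,0,0],1],
    [[-34,0,0],[0,0,0],1],
  ],
)

```text
clock: 10.07
tcp_pos: [0.5939, 0.1403, 0.0864]
eef_rot: [-0.004, 0.105, 0.994, 0.0]
wrist_force: [-16.9, 5.5, 14.1]
opening: 0.0004
grasp_force: 8.9
```

Request:
step_arm(
  commands=[
    [[8,0,0],[0,0,0],1],
    [[14,0,0],[0,0,0],1],
    [[14,0,-35],[0,0,0],1],
    [[14,0,-75],[0,0,0],1],
    [[50,30,-110],[0,0,0],1],
    [[85,60,-110],[0,0,0],1],
    [[110,90,-110],[0,0,0],1],
    [[110,90,-110],[0,0,0],1],
  ],
)

```text
clock: 10.73
tcp_pos: [0.5073, 0.2537, 0.198]
eef_rot: [0.001, 0.105, 0.995, 0.001]
wrist_force: [-0.7, -0.3, -0.6]
opening: 0.0004
grasp_force: 0.0
```

Request:
step_arm(
  commands=[
    [[0,0,0],[0,0,0],1],
    [[0,0,0],[0,0,0],1],
    [[0,0,0],[0,0,0],1],
  ],
)

```text
clock: 10.98
tcp_pos: [0.5092, 0.2499, 0.1965]
eef_rot: [0.0, 0.105, 0.994, -0.0]
wrist_force: [0.6, 0.2, -0.3]
opening: 0.0008
grasp_force: 0.0
```

```bash
python3 - <<'E'
from h import *
from rig import env
st();cv2.imwrite("pics/s6.png",cv2.resize(ptr("scene")[100:310,140:420,::-1],(800,600)))
im=env.get_image("top");p=env.camera_params("top")
for ce,s in blobs(im,"yellow"): print(ce,s[2:],sup(ray(p,ce,.106)))
E
```

```text
10.9833 z 0.19648795928936974 sup [-105.36091283  254.49084799] r 275.4387657220276 al 112.48988201575114 ori -0.06620513063699539 F [ 0.64457423  0.22581123 -0.26262964]
scene green [345.81333333 215.28666667] [ 29  16 150] [ 84.46653548 151.90617277] 173.81047420235484 60.924009324155364
scene green [225.21311475 251.75409836] [ 9  9 61] [ 53.5335618  -76.50792162] 93.3772151486562 -55.01903030655402
scene orange [242.72888889 236.38222222] [ 24  27 225] [ 27.7618045 -32.014785 ] 42.37527873257802 -49.069618405093365
[238.06074766 195.91121495] [ 22  15 214] [ 23.85532983 163.91667746]
```

View pics/s6.png

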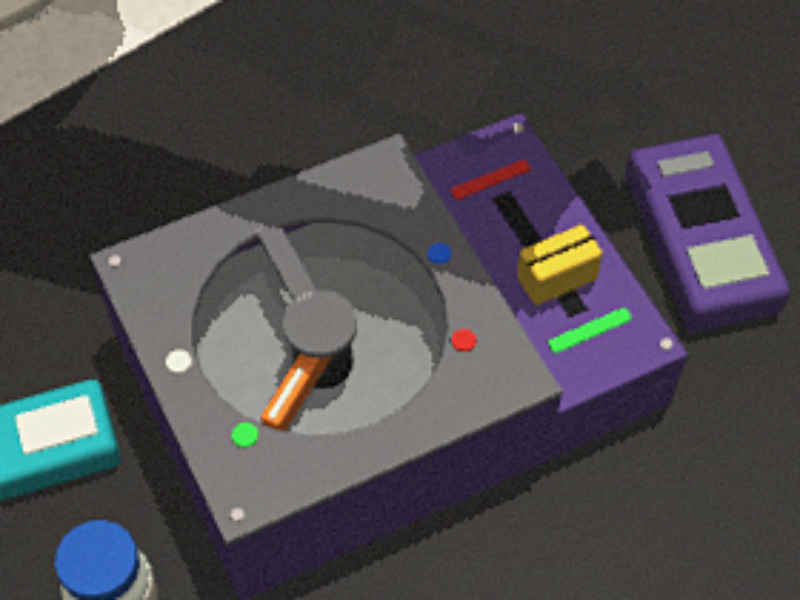

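The switch (560,262) is at its on end (+24 mm), the pointer (295,390) is aimed at the green dot (245,434), and the arm is clear of everything.

```bash
python3 -c "
from rig import env
print(env.job_done())"
```

```text
the job is handed in; nothing more can be done
None
```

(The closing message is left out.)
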